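# Reset the mould's service counter and hold its label holder home

### The arm

A 7-joint arm with a two-finger parallel gripper is mounted at the origin on the work surface. World frame = base frame: x ahead of the robot, y to its left, z up, the work surface at z = 0. Lengths are in m, angles in rad, forces in N, time in s.
With the tool pointing down it reaches from about 0.425 to 0.875 m from the base axis. Payload 4.7 kg.
Tool frame: the origin (TCP) lies at the very end of the fingers, on their centre line; the grasp point (between the pads) lies behind it (ctrl.tcp_to_grasp is the y of the grasp point in the tool frame, in m); y points along the fingers, x is the direction in which the jaws open and shut, and the axes are right-handed (so a half turn about y gives the same grasp; the last joint's range is limited). The gripper opens to 87 mm and grips with 3 to 60 N. Pads are 19 mm wide; open, the fingers measure 117 mm over their backs; the gripper's body (75 mm by 190 mm) begins 51 mm behind the grasp point.
Start: joints at [-1.305, 0.321, -0.07, 1.45, 0.023, 1.371, -0.057], TCP at [0.162, 0.63, 0.223] pointing down, gripper open.
Joint ranges: [-2.86, 2.86], [-0.3, 2.09], [-1.38, 1.24], [0.06, 2.45], [-1.56, 4.7], [0.09, 2.05], [-2.69, 2.69]. Speed limits (rad/s): [2.57, 2.57, 3.14, 3.14, 3.14, 3.14, 3.14].

### API

Orientations are given as a rotation vector (axis times angle).
In Python, from bench import ctrl, get_image, workorder gives the robot as it stands.
- The arm moves only by the tool drive_tool, never from a script. Its argument "increments" is text: rows parted by semicolons, each of 5 numbers parted by spaces: the shift along the tool's x, y, z in mm, then the turn about the tool's y in degrees, then the closure in counts, from 0 (fully open) to 255 (shut). In form: tx ty tz yaw fingers; .... A call has 1 to 20 rows; each row shifts and turns the commanded pose from where the row before left it, along the tool's axes as they then stand; what a row does not reach is not made up. A row lasts 1/8 s, in which the tool goes at most 62.5 mm and 10.7 degrees, less where a joint would pass 70% of its speed; a pose out of reach is approached as far as the arm can. A call is refused whole if a number of a shift passes 62.5 or a number of a turn 10.7, either way. A call with a gripper value outside its range is refused whole. The fingers move at their own pace and stop on an object; "squeeze" is the grip in N (left out, the last holds). Time passes only in rows, so rows that do not move let the fingers close. It gives the time, the measured TCP pose, the force and the opening at its end, in the units of the state.
- ctrl.get_state(): the state, without advancing time (a new reading comes with each control period).
- get_image(name): name is "scene" or "top" or "wrist"; returns a dict with "img" (420x560x3 uint8, red, green, blue), "mtx" (3x3 intrinsics, pixels), "camera_from_world" (4x4, takes a point from world to camera coordinates). Camera axes: x right, y up, looking along -z (the intrinsics and any distortion apply to the point x, -y, -z); pixel columns grow to the right and rows downward; lengths in m; the calibration is good to about 2 mm. A picture is of the moment at which its call begins. There is no depth.
- workorder.close_job(): hands the job in, once; it reports no verdict.
The state is a dict: "time": time; "joint_positions": joint angles; "qd": joint speeds; "joint_torque": joint torques, N m; "position": TCP position; "tool_rot": TCP orientation; "ft_force": force on the tool from outside, world axes, zero at the start; "torque": the same for the moment, N m; "grip_width": opening from 0.0 (shut) to 1.0 (fully open).
Only numpy, scipy, OpenCV 4.12 (cv2) and the standard library are available. Lean on these libraries where they do the work, as an engineer would, in place of code of your own. Each camera call takes 0.05 s, during which the arm holds its last target.

### The job

The mould on the bench has been serviced. Take the steel stylus from the tool block, push the reset button in the small hole of the mould's counter fully down with it, and stand the stylus back in its hole in the block. Then pick up the label holder, lay it flat on the mould over the counter, slide its tongue in behind the lip of the retaining strip, against the springs, until its shoulder is fully home against the lip, and finish while still holding it pressed home there so that a colleague can put the screws in; leave the other things on the bench where they are.

Things in the scene. Friction and masses are not known exactly. Their poses are not given: they have to be found in the camera images.
- mould: Steel mould half lying flat, fixed, 196 (x) x 246 (y) x 56 mm high; origin at the centre of its underside, z up. On the y > 0 half of its face: a flush counter, 40 x 40 mm, centred at x = +24, y = +52 mm, free smooth face on its -x side, and on its +x side the retaining strip. The y < 0 half is the cavity plate, flat within 3 mm.
- reset_hole (a point): Centre of the mouth of the counter's reset hole, level with the mould's face (56 mm above the bench), at x = +15, y = +52 mm of the mould. The hole is round, 12 mm across; the button's top lies 5 mm below the face. Axes as the mould's.
- reset_button (a joint): Travel of the white reset button (10.4 mm across) in m: 0 is up, 0.004 is fully down. It springs back; pressing starts at about 1.1 N, fully down takes about 4.1 N.
- button_top (a point): Centre of the button's top face; it goes down with the button.
- seat (a point): Foot of the lip's front edge, mid strip, on the face (x = +55, y = +52 mm of the mould; axes as the mould's). +x is the way the tongue goes in. The dark steel strip is 74 mm wide (y), 12.5 mm high; under its 5 mm thick lip is a slot 7.5 mm high, 22 mm deep, 55 mm wide between cheeks, about 64 mm at the flared mouth.
- plunger_a (a joint): Travel in m of the brass spring plunger at y = -15 mm from the seat, 3.5 mm above the face, in the slot's back wall: 0 is fully out (tip 8 mm out of the wall), positive is pushed in to +x. The tongue meets it 14 mm in and pushes it 6 mm to be home. Spring 2.1 N at 0, 4.6 N at 0.006; it pushes the holder out again when let go.
- plunger_b (a joint): Travel in m of the brass spring plunger at y = +15 mm from the seat, 3.5 mm above the face, in the slot's back wall: 0 is fully out (tip 8 mm out of the wall), positive is pushed in to +x. The tongue meets it 14 mm in and pushes it 6 mm to be home. Spring 2.1 N at 0, 4.6 N at 0.006; it pushes the holder out again when let go.
- label_holder: Aluminium label holder, about 150 g, lying rib up. Body 60 (x) x 64 (y) x 12 mm high; origin at the centre of its underside. From the body's +x face (the shoulder) a tongue 20 mm long, 50 mm wide, 5 mm thick, corners rounded, stands out along +x, level with the underside. On top: an upright grip rib, see point rib, and a white card between rib and shoulder.
- rib (a point): Centre of the label holder's grip rib, 10 mm behind (-x of) the holder's origin. The rib is 10 mm thick (x), 36 mm wide (y) and stands from 12 to 32 mm above the underside; this point is at 22 mm.
- shoulder (a point): Foot of the middle of the label holder's shoulder: 30 mm ahead (+x) of its origin, at the underside. Home, it lies at the point seat, with both x axes the same way.
- stylus: Plain steel stylus standing upright in the tool block, about 60 g; origin at the centre of its flat tip, z along it towards the handle. Tip 4 mm across for 8 mm, shank 6 mm across up to 34 mm, collar 16 mm across from 34 to 39 mm, then a straight round handle 12 mm across up to 97 mm. In the block the collar rests on the block's top and the tip is 6 mm above the bench.
- stylus_tip (a point): Centre of the stylus's flat tip (the origin of stylus).
- tool_block: Plywood block, fixed to the bench, 170 (x) x 56 (y) x 40 mm high, origin at the centre of its underside. Three upright bores, 9 mm across with a 2 mm chamfer, 38 mm deep, at x = -55, 0 and +55 mm on its centre line; the stylus, the needle file and the hex key stand in one each, in any order.
- needle_file: Bystander: needle file upright in the tool block, wooden handle 18 mm across, top 95 mm above the bench; origin at its lower end.
- hex_key: Bystander: hex key upright in the tool block, thin stem with a cross bar 44 mm long, top 101 mm above the bench; origin at its lower end.
- paste_jar: Bystander: jar 48 mm across, 45 mm high.
- flat_file: Bystander: flat file 227 x 22 x 6 mm; origin under the middle of its blade.
- paste_syringe: Bystander: syringe lying down, about 140 x 40 x 21 mm.
- tin: Bystander: flat tin 62 x 97 x 22 mm.
- knife: Bystander: knife handle 155 x 30 x 20 mm.
- caliper: Bystander: caliper lying flat, 195 x 60 x 12 mm.

How it is judged:
By the outcome, as a careful person would: the job done as asked, in the order asked, and still so for the second after the job is handed in, while the arm keeps its last pose, push and grip.
It also fails if it takes over 72 s, if anything falls off the work surface, if the arm or the gripper's body presses on something with over 40 N, if the wrist force passes 120 N, or if a joint passes its speed limit or range.

## Working session

There is one attempt and no reset: what is moved stays moved. The work goes in short steps, Python scripts to look and compute and a tool call to move; the robot and the scene stay as the last step left them, time stands still between calls to the robot, and variables do not carry over. Pictures are saved under pics/ and viewed, and the job is handed in when it is done.

Besides the shell and the picture viewer there is one more tool, called after "Request:" by a JSON object that holds its "op" and its "data", one argument or row to a line. drive_tool: Moves the arm, as the interface text tells. Its arguments: {"type":"object","properties":{"increments":{"type":"string"},"squeeze":{"type":"number"}},"required":["increments"]}

```bash
mkdir -p pics; ls; python3 - <<'E'
from bench import ctrl,get_image
import cv2
s=ctrl.get_state()
for k,v in s.items(): print(k,v)
print(ctrl.tcp_to_grasp)
for n in ["scene","top","wrist"]:
    d=get_image(n); cv2.imwrite(f"pics/{n}0.png",cv2.cvtColor(d["img"],cv2.COLOR_RGB2BGR))
    print(n,d["mtx"].tolist(),d["camera_from_world"].round(4).tolist(),d.keys())
E
```

```text
pics
time 0.0
joint_positions [-1.30488917  0.32183534 -0.0700727   1.45170545  0.02258856  1.37082111
 -0.05691954]
qd [-0.00029551 -0.00105842 -0.00043178  0.00023995 -0.00024686 -0.0016959
  0.00081983]
joint_torque [-7.99291070e-05 -4.91314030e+01 -4.03922265e-01 -3.12512076e+01
 -6.39229151e-02  4.41275525e-02  1.57086552e-04]
position [0.16185906 0.62892761 0.22143814]
tool_rot [-1.31917632 -1.02065959  1.02317382]
ft_force [-1.19974121 -0.10115155  0.39608237]
torque [ 0.03649724 -0.0661313   0.02488901]
grip_width 0.9957588475161941
-0.0187
scene [[400.78646457362765, 0.0, 279.21415311624656], [0.0, 400.78646457362765, 215.2273957319467], [0.0, 0.0, 1.0]] [[-0.0081, 0.9999, -0.0123, -0.0028], [-0.8809, -0.0013, 0.4734, 0.4954], [0.4733, 0.0146, 0.8808, -1.1974], [0.0, 0.0, 0.0, 1.0]] dict_keys(['img', 'mtx', 'camera_from_world'])
top [[443.9339337027369, 0.0, 275.5300302608594], [0.0, 443.9339337027369, 216.77328478083916], [0.0, 0.0, 1.0]] [[0.0097, -0.9998, -0.0201, 0.0102], [0.9901, 0.0068, 0.1401, -0.5641], [-0.1399, -0.0213, 0.9899, -1.0425], [0.0, 0.0, 0.0, 1.0]] dict_keys(['img', 'mtx', 'camera_from_world'])
wrist [[293.77202375608283, 0.0, 278.17277119845255], [0.0, 293.77202375608283, 208.28936810995077], [0.0, 0.0, 1.0]] [[0.2487, 0.9686, -0.0021, -0.6479], [-0.9352, 0.2396, -0.2608, 0.0311], [-0.2521, 0.0669, 0.9654, -0.3909], [0.0, 0.0, 0.0, 1.0]] dict_keys(['img', 'mtx', 'camera_from_world'])
```

View pics/scene0.png

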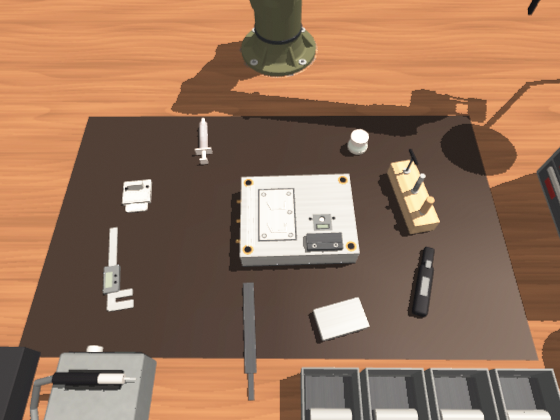

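View pics/top0.png

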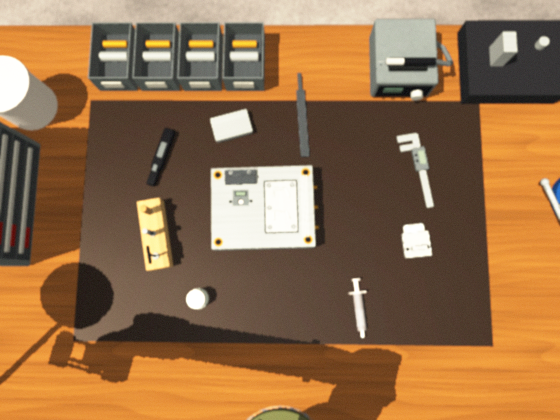

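View pics/wrist0.png

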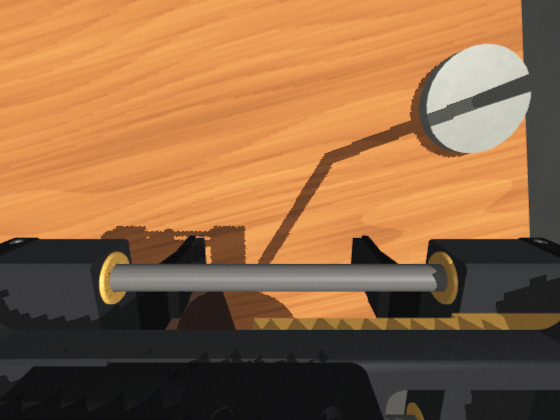

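```bash
cat > h.py <<'E'
import numpy as np,cv2
from bench import ctrl,get_image,workorder
from scipy.spatial.transform import Rotation as R
def shot(n,name=None):
    d=get_image(n)
    if name: cv2.imwrite(f"pics/{name}.png",cv2.cvtColor(d["img"],cv2.COLOR_RGB2BGR))
    return d
def crop(d,name,x0,y0,x1,y1,k):
    im=cv2.cvtColor(d["img"],cv2.COLOR_RGB2BGR)[y0:y1,x0:x1]
    cv2.imwrite(f"pics/{name}.png",cv2.resize(im,None,fx=k,fy=k,interpolation=cv2.INTER_CUBIC))
def ray(d,u,v):
    K=d["mtx"];T=d["camera_from_world"];Rm=T[:3,:3]
    c=-Rm.T@T[:3,3]
    q=np.array([(u-K[0,2])/K[0,0],-(v-K[1,2])/K[1,1],-1.])
    return c,Rm.T@q
def onz(d,u,v,z):
    c,r=ray(d,u,v); return c+r*(z-c[2])/r[2]
def proj(d,p):
    T=d["camera_from_world"];q=T[:3,:3]@np.asarray(p)+T[:3,3]
    K=d["mtx"];return np.array([K[0,0]*q[0]/-q[2]+K[0,2],K[1,1]*q[1]/q[2]+K[1,2]])
def st():
    s=ctrl.get_state();Rm=R.from_rotvec(s["tool_rot"]).as_matrix()
    return s,np.array(s["position"]),Rm
E
python3 - <<'E'
from h import *
d=shot("top");crop(d,"t1",130,150,330,260,4);crop(d,"t2",380,200,460,280,6)
d=shot("scene");crop(d,"s1",230,120,450,280,3);crop(d,"s2",100,160,180,230,6)
s,p,Rm=st();print(Rm.round(3))
E
```

```text
[[ 0.249 -0.    -0.968]
 [ 0.968 -0.001  0.249]
 [-0.001 -1.    -0.   ]]
```

View pics/t1.png

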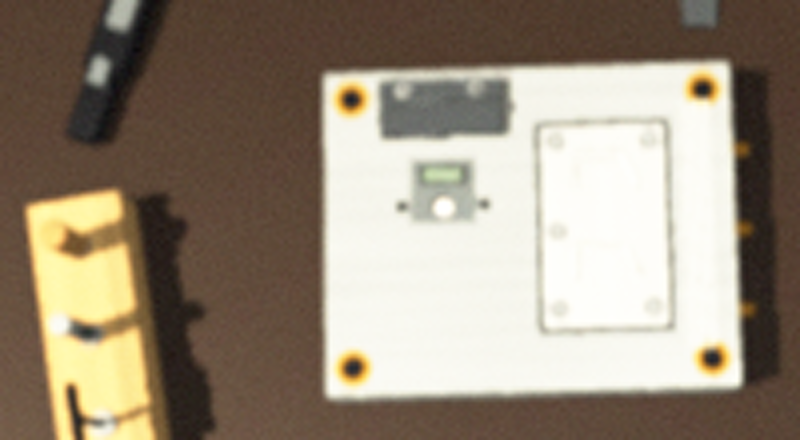

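View pics/t2.png

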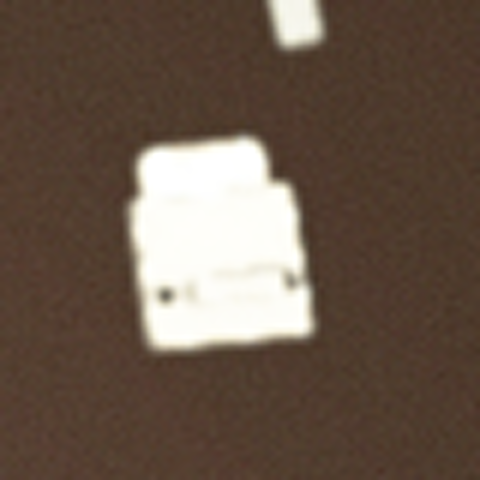

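View pics/s1.png

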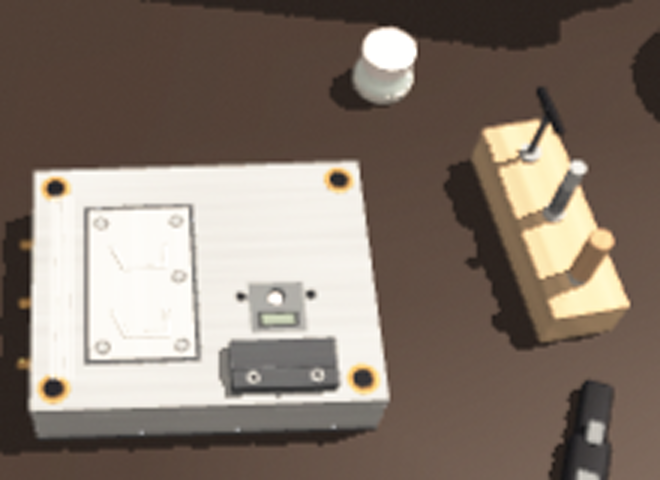

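View pics/s2.png

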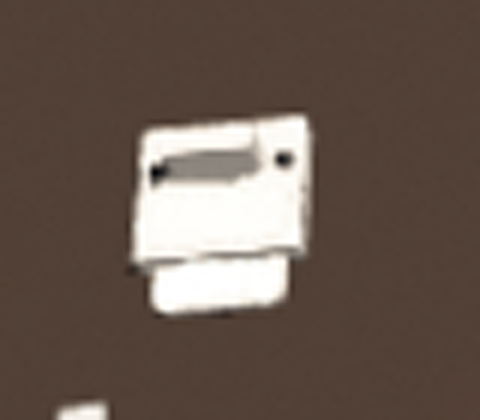

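```bash
python3 - <<'E'
from h import *
for n in ["top","scene"]:
    d=shot(n);im=d["img"];print(n,"cam",ray(d,0,0)[0].round(3))
    hsv=cv2.cvtColor(im,cv2.COLOR_RGB2HSV)
    def blobs(mask,lo,hi,z,lab):
        c,_=cv2.findContours(mask,cv2.RETR_EXTERNAL,cv2.CHAIN_APPROX_NONE)
        for k in c:
            a=cv2.contourArea(k)
            if lo<a<hi:
                m=cv2.moments(k);u,v=m["m10"]/m["m00"],m["m01"]/m["m00"]
                print(lab,int(a),(round(u,1),round(v,1)),onz(d,u,v,z)[:2].round(4), (np.round(cv2.minAreaRect(k)[1],1),round(cv2.minAreaRect(k)[2],1)))
    w=((hsv[...,1]<60)&(hsv[...,2]>170)).astype(np.uint8)
    blobs(w,150,20000,0.056,"white")
    o=((hsv[...,0]>8)&(hsv[...,0]<25)&(hsv[...,1]>110)&(hsv[...,2]>140)).astype(np.uint8)
    m=np.zeros_like(o); x0,y0,x1,y1=(200,155,325,260) if n=="top" else (230,170,365,270)
    m[y0:y1,x0:x1]=o[y0:y1,x0:x1]; blobs(m,15,200,0.056,"screw")
    x0,y0,x1,y1=(125,190,180,280) if n=="top" else (380,150,450,240)
    o2=((hsv[...,0]>8)&(hsv[...,0]<30)&(hsv[...,1]>60)&(hsv[...,2]>130)).astype(np.uint8)
    m=np.zeros_like(o); m[y0:y1,x0:x1]=o2[y0:y1,x0:x1]; blobs(m,100,5000,0.04,"block")
E
```

```text
top cam [ 0.413 -0.008  1.111]
white 317 (195.5, 298.9) [0.3657 0.2005] (array([21., 19.]), 90.0)
white 392 (358.4, 306.7) [ 0.3519 -0.1803] (array([16.9, 58.9]), 2.5)
white 825 (415.8, 240.7) [ 0.5068 -0.3182] (array([33.6, 28.2]), 84.3)
white 182 (551.0, 195.5) [ 0.6175 -0.6428] (array([42. ,  7.1]), 62.8)
white 8212 (262.0, 207.4) [0.5844 0.0474] (array([ 81.6, 104.2]), 88.3)
white 650 (418.1, 162.7) [ 0.6967 -0.3303] (array([78. , 21.9]), 68.2)
white 850 (230.5, 124.6) [0.7916 0.1283] (array([23.9, 38.2]), 74.7)
white 1332 (12.2, 84.7) [0.8956 0.6865] (array([68., 29.]), 90.0)
white 189 (243.6, 55.5) [0.9739 0.0995] (array([ 8., 27.]), 90.0)
white 186 (199.7, 55.5) [0.9742 0.2113] (array([ 7., 27.]), 90.0)
white 183 (156.4, 55.5) [0.9744 0.322 ] (array([ 7., 27.]), 90.0)
white 186 (112.6, 55.5) [0.9744 0.4342] (array([ 7., 27.]), 90.0)
white 257 (508.9, 41.6) [ 1.0106 -0.5682] (array([19., 14.]), 90.0)
white 15082 (296.2, 18.2) [ 1.0756 -0.0333] (array([ 82., 559.]), 90.0)
screw 39 (217.8, 241.6) [0.5009 0.152 ] (array([7., 7.]), 90.0)
screw 15 (308.1, 239.8) [ 0.5068 -0.0635] (a
[... 576 characters left out ...]
98.]), 90.0)
white 1459 (340.9, 317.8) [0.8135 0.1272] (array([32. , 49.2]), 73.7)
white 341 (118.9, 300.1) [ 0.7812 -0.3033] (array([18.5, 27.4]), 81.9)
white 260 (112.7, 247.1) [ 0.6686 -0.3386] (array([ 9., 46.]), 0.0)
white 745 (136.6, 194.6) [ 0.5406 -0.3112] (array([32., 29.]), 90.0)
white 8941 (297.2, 215.7) [0.5935 0.0472] (array([ 80.3, 119.1]), 88.5)
white 246 (360.1, 138.7) [0.3834 0.2012] (array([23., 17.]), 90.0)
white 240 (203.2, 138.7) [ 0.3825 -0.1773] (array([14.6, 41.2]), 10.5)
screw 57 (350.5, 245.7) [0.6642 0.1568] (array([8., 9.]), 90.0)
screw 40 (342.2, 179.4) [0.5    0.1505] (array([8. , 6.7]), 26.6)
block 1134 (416.8, 202.3) [0.5507 0.3157] (array([76.2, 31.7]), 72.8)
```

```bash
python3 - <<'E'
from h import *
s,p,Rm=st();d=shot("wrist")
T=d["camera_from_world"];c=ray(d,0,0)[0]
print("cam in tool",Rm.T@(c-p)); print("look in tool",Rm.T@(-T[2,:3]), "right",Rm.T@T[0,:3])
# stylus: handle top two-view, block top
t=shot("top");sc=shot("scene")
def tri(a,b):
    (c1,r1),(c2,r2)=ray(t,*a),ray(sc,*b)
    A=np.c_[r1,-r2];x=np.linalg.lstsq(A,c2-c1,rcond=None)[0]
    return (c1+r1*x[0]).round(4),(c2+r2*x[1]).round(4)
# stylus top
print("sty top",tri((130+62/4,150+325/4),(230+578/3,120+168/3)))
print("sty foot",onz(t,130+98/4,150+333/4,.045),onz(sc,230+553/3,120+215/3,.045))
print("reset",onz(t,130+444/4,150+207/4,.056),onz(sc,230+276/3,120+297/3,.056))
E
```

```text
cam in tool [-0.00112501 -0.16256896  0.07225513]
look in tool [-2.52205814e-04  9.65394563e-01 -2.60793548e-01] right [9.99999865e-01 3.61997224e-04 3.72955436e-04]
sty top (array([0.5198, 0.3133, 0.0989]), array([0.5201, 0.3157, 0.0997]))
sty foot [0.52083818 0.30814669 0.045     ] [0.52580906 0.31253879 0.045     ]
reset [0.59777733 0.09833885 0.056     ] [0.60160143 0.10038927 0.056     ]
```

Request:
{"op": "drive_tool", "data": {
  "increments": "-21.6 1 -42.6 0 100;-21.6 1 -42.6 0 100;-21.6 1 -42.6 0 100;-21.6 1 -42.6 0 100;-21.6 1 -42.6 0 100;-21.6 1 -42.6 0 100;-21.6 1 -42.6 0 100;-21.6 1 -42.6 0 100;-21.6 1 -42.6 0 100;-21.6 1 -42.6 0 100;0 0 0 -10.7 100;0 0 0 -10.7 100;0 0 0 0 100",
  "squeeze": 30
}}

```text
time: 2.12
position: [0.5208, 0.3142, 0.2126]
tool_rot: [-1.15, -1.297, 1.297]
ft_force: [0.6, 0.1, -1.2]
grip_width: 0.605
```

```bash
python3 - <<'E'
from h import *
s,p,Rm=st();print(s["time"],p,Rm.round(3).tolist(),s["ft_force"],s["grip_width"],np.round(s["joint_positions"],2))
d=shot("wrist","w1");print(proj(d,[.5205,.3135,.1]),proj(d,[.5205,.3135,.045]))
E
```

```text
2.125 [0.52077779 0.31417226 0.21261173] [[-0.119, 0.0, -0.993], [0.993, 0.0, -0.119], [0.0, -1.0, -0.0]] [ 0.60444674  0.12204118 -1.18756386] 0.6051856230629593 [-0.74  0.24  0.18  1.58 -0.04  1.33  1.14]
[278.28505779 206.24930303] [278.26623278 194.09315318]
```

View pics/w1.png

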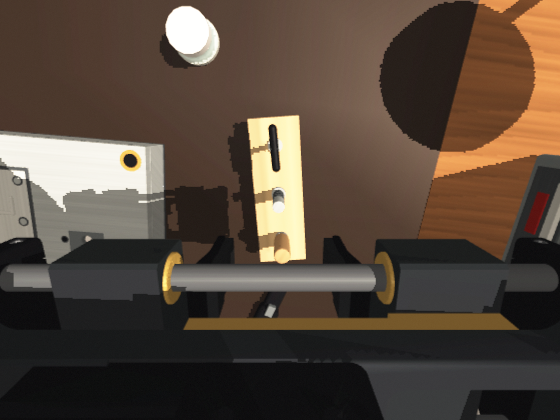

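```bash
python3 - <<'E'
from h import *
d=shot("wrist");crop(d,"w1c",230,100,330,270,5)
E
```

```text
(no output)
```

View pics/w1c.png

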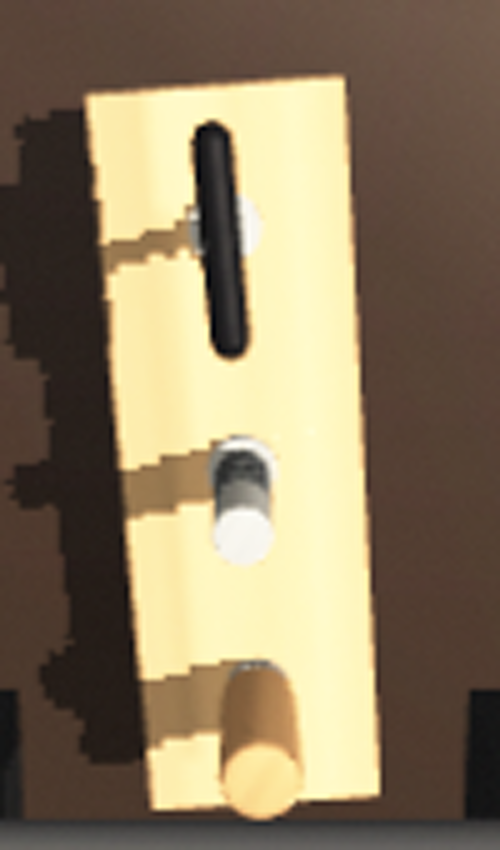

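```bash
python3 - <<'E'
from h import *
s,p,Rm=st();d=shot("wrist")
a=onz(d,278.6,207.0,.103);b=onz(d,278.4,193.2,.045)
print(a,b,s["position"]);print("dtool mm",1e3*Rm.T@(a-p),1e3*Rm.T@(b-p))
E
```

```text
[0.5203184  0.31393165 0.103     ] [0.51934165 0.31366191 0.045     ] [0.52069858 0.31426235 0.21266183]
dtool mm [ -0.30423642 109.66169347   0.43691755] [ -0.4676198  167.661477     1.44944984]
```

Request:
{"op": "drive_tool", "data": {
  "increments": "-0.4 30 0.7 0 100;0 35 0 0 100;0 35 0 0 100;0 30 0 0 100;0 16 0 0 100;0 0 0 0 100;0 0 0 0 255;0 0 0 0 255;0 0 0 0 255;0 0 0 0 255;0 0 0 0 255",
  "squeeze": 40
}}

```text
time: 3.65
position: [0.5201, 0.3138, 0.0667]
tool_rot: [-1.149, -1.299, 1.298]
ft_force: [-0.1, 1.1, 1.2]
grip_width: 0.125
```

```bash
python3 - <<'E'
from h import *
s,p,Rm=st();print(s["time"],p,s["ft_force"],s["grip_width"])
d=shot("wrist","w2")
E
```

```text
3.65 [0.52012034 0.31383255 0.06673681] [-0.08090618  1.11086723  1.20847108] 0.12545389229132317
```

View pics/w2.png

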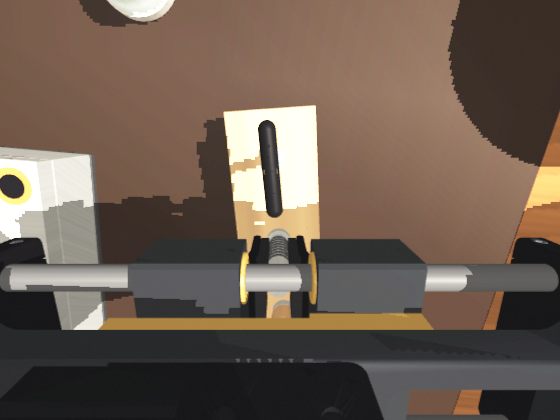

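Request:
{"op": "drive_tool", "data": {
  "increments": "0 -15 0 0 255;0 -25 0 0 255;0 -35 0 0 255;0 -35 0 0 255;-25 0 -6 0 255;-40 0 -9.7 0 255;-45 0 -10.9 0 255;-45 0 -10.9 0 255;-40 0 -9.7 0 255;-27 5 -6.7 0 255;0 15 0 0 255;0 0 0 0 255;0 0 0 0 255"
}}

```text
time: 5.32
position: [0.6001, 0.1018, 0.1568]
tool_rot: [-1.147, -1.3, 1.3]
ft_force: [0.7, -0.7, -0.6]
grip_width: 0.125
```

```bash
python3 - <<'E'
from h import *
s,p,Rm=st();print(s["time"],p,s["ft_force"],s["grip_width"],Rm.round(3).tolist())
d=shot("wrist","w3");crop(d,"w3c",200,140,360,250,5)
tip=p+Rm@[0,.0607,0];print(tip,proj(d,tip))
E
```

```text
5.325 [0.60013494 0.10178197 0.15676143] [ 0.71853428 -0.71201865 -0.64829213] 0.1247409448123628 [[-0.124, -0.0, -0.992], [0.992, 0.001, -0.124], [0.001, -1.0, 0.0]]
[0.60012194 0.1018291  0.09606145] [279.01936025 223.27412679]
```

View pics/w3.png

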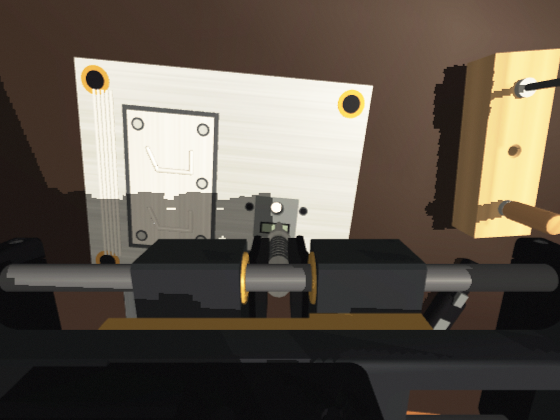

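View pics/w3c.png

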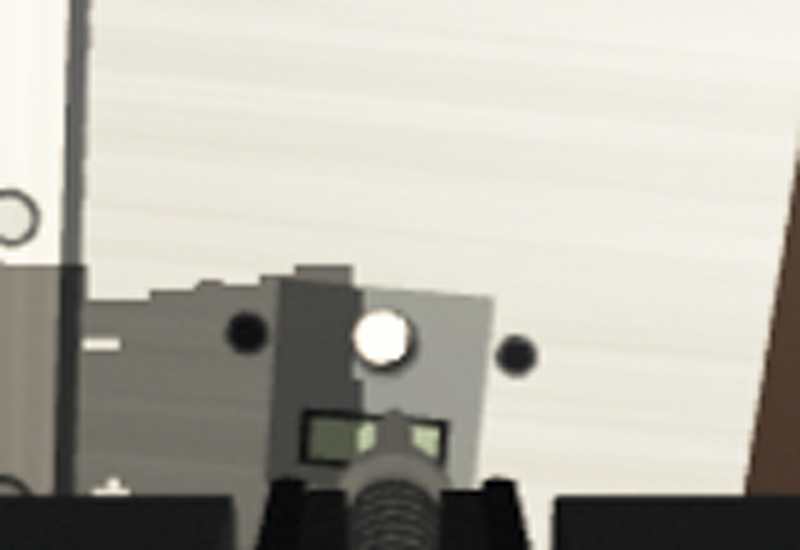

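```bash
python3 - <<'E'
from h import *
s,p,Rm=st();d=shot("wrist")
b=onz(d,276.6,207.5,.051);h=onz(d,277.1,208.0,.056);print(b,h)
tip=p+Rm@[0,.0607,0]
print("cmd mm",1e3*Rm.T@(b-tip),1e3*Rm.T@(h-tip))
s1=onz(d,351,103,.056);s2=onz(d,94.5,79,.056);v=s1-s2;print("yaw",np.degrees(np.arctan2(-v[0],v[1])),np.linalg.norm(v),s1,s2)
E
```

```text
[0.59976079 0.09941704 0.051     ] [0.59885004 0.09979598 0.056     ]
cmd mm [-2.25413263 45.2461366   0.8908193 ] [-1.76169695 40.24620285  1.74593671]
yaw 2.1160237648704716 0.21500005310866 [0.49965881 0.15056548 0.056     ] [ 0.5075973  -0.06428796  0.056     ]
```

Request:
{"op": "drive_tool", "data": {
  "increments": "-2 10 1.2 0 255;0 15 0 0 255;0 10 0 0 255;0 0 0 0 255"
}}

```text
time: 5.92
position: [0.5986, 0.0976, 0.1199]
tool_rot: [-1.148, -1.296, 1.3]
ft_force: [0.8, -0.3, -1.0]
grip_width: 0.124
```

```bash
python3 - <<'E'
from h import *
s,p,Rm=st();print(s["time"],p,s["ft_force"],s["grip_width"])
d=shot("wrist","w4");crop(d,"w4c",200,140,360,250,5)
tip=p+Rm@[0,.0607,0];print(tip,proj(d,tip))
E
```

```text
5.925 [0.59856961 0.09762423 0.11991764] [ 0.76287504 -0.32568765 -1.01113676] 0.12361782834590028
[0.59840574 0.09758385 0.05921787] [279.09770966 223.23326998]
```

View pics/w4c.png

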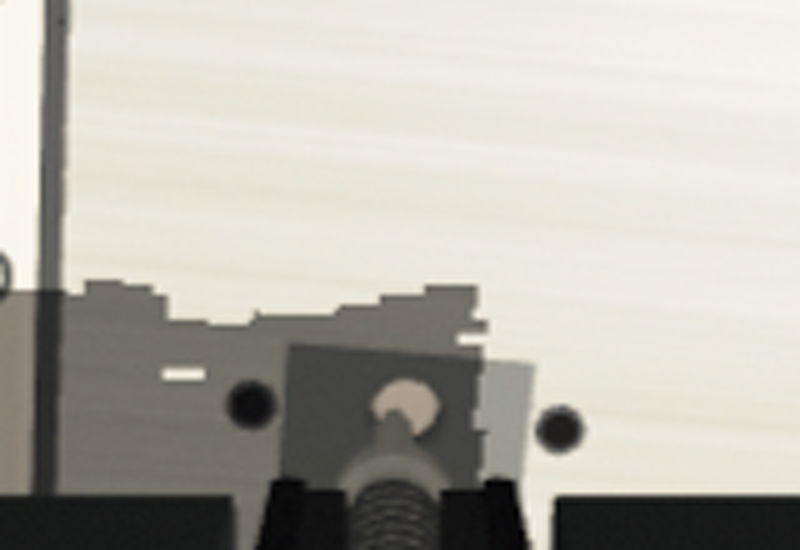

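```bash
python3 - <<'E'
from h import *
s,p,Rm=st();d=shot("wrist");print(p)
b=onz(d,281.1,221.3,.051);tip=p+Rm@[0,.0607,0];print(b,1e3*Rm.T@(b-tip))
E
```

```text
[0.59919932 0.09767993 0.1208127 ]
[0.60018367 0.09951432 0.051     ] [ 1.71453999  9.11079    -1.28899026]
```

Request:
{"op": "drive_tool", "data": {
  "increments": "1.7 0 -0.8 0 255;0 0 0 0 255;0 5 0 0 255;0 4 0 0 255;0 3 0 0 255;0 2 0 0 255;0 0 0 0 255;0 0 0 0 255"
}}

```text
time: 7.02
position: [0.6004, 0.0996, 0.108]
tool_rot: [-1.149, -1.299, 1.298]
ft_force: [-1.3, 1.1, 2.3]
grip_width: 0.124
```

```bash
python3 - <<'E'
from h import *
s,p,Rm=st();print(s["time"],p,s["ft_force"],s["grip_width"],p+Rm@[0,.0607,0])
E
```

```text
7.025 [0.60035064 0.09958234 0.1079908 ] [-1.33010918  1.1047042   2.25178674] 0.1236758585754276 [0.60037956 0.0995943  0.04729081]
```

Request:
{"op": "drive_tool", "data": {
  "increments": "0 0.8 0 0 255;0 0.7 0 0 255;0 0 0 0 255;0 0 0 0 255"
}}

```text
time: 7.52
position: [0.6007, 0.0996, 0.1072]
tool_rot: [-1.15, -1.3, 1.297]
ft_force: [-1.6, -0.6, 7.1]
grip_width: 0.123
```

```bash
python3 - <<'E'
from h import *
for i in range(4):
    shot("wrist");s,p,Rm=st();print(s["time"],p,np.round(s["ft_force"],1),s["grip_width"])
E
```

```text
7.575 [0.60072103 0.09960074 0.10718943] [-1.4  0.3  7.4] 0.12369849668542185
7.625 [0.6007416  0.09961155 0.10718303] [-1.9  0.7  6.7] 0.12418987545408426
7.675 [0.60072948 0.09960043 0.10719123] [-1.3 -0.7  7.4] 0.12420240749496066
7.725 [0.60076298 0.09958797 0.10718876] [-1.8 -0.3  8.5] 0.1262228890163097
```

Request:
{"op": "drive_tool", "data": {
  "increments": "0 0.6 0 0 255;0 0 0 0 255;0 0 0 0 255;0 -5 0 0 255;0 -15 0 0 255;0 -35 0 0 255;15 -10 4 0 255;0 0 0 0 255;0 0 0 0 255"
}}

```text
time: 8.85
position: [0.5934, 0.1142, 0.169]
tool_rot: [-1.147, -1.297, 1.3]
ft_force: [-1.0, -0.8, -0.9]
grip_width: 0.123
```

```bash
python3 - <<'E'
from h import *
s,p,Rm=st();print(s["time"],p,np.round(s["ft_force"],1),s["grip_width"])
d=shot("wrist","w5");crop(d,"w5c",200,140,360,250,5)
for t in ([0.5201,.3138,.0667],):
    print("to target mm",1e3*Rm.T@(np.array(t)-p))
E
```

```text
8.85 [0.59341668 0.11422315 0.16903833] [-1.  -0.8 -0.9] 0.12275064275664269
to target mm [207.09512048 102.35277477  48.11350221]
```

View pics/w5c.png

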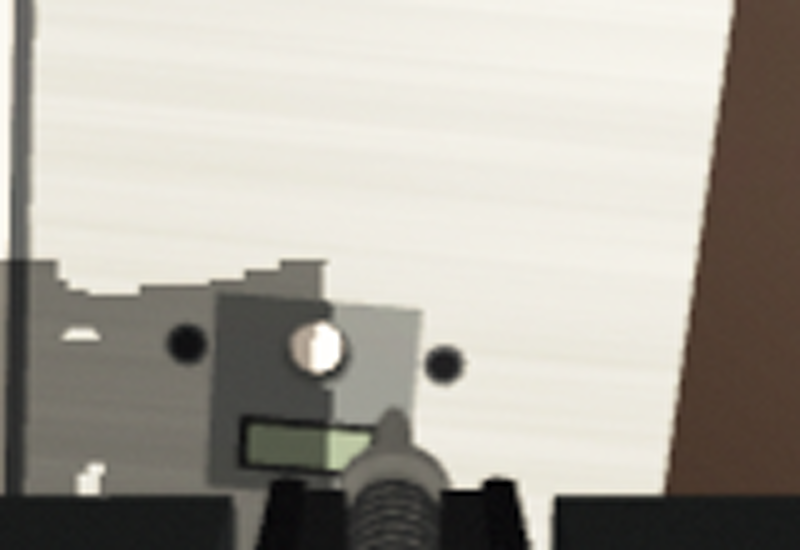

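Request:
{"op": "drive_tool", "data": {
  "increments": "25 0 5.8 0 255;45 0 10.5 0 255;50 0 11.6 0 255;45 0 10.5 0 255;30 0 7 0 255;12 0 2.7 0 255;0 20 0 0 255;0 25 0 0 255;0 8 0 0 255;0 0 0 0 255;0 0 0 0 255;0 0 0 0 255"
}}

```text
time: 10.4
position: [0.5221, 0.3139, 0.1185]
tool_rot: [-1.15, -1.3, 1.297]
ft_force: [0.5, -1.3, -1.0]
grip_width: 0.122
```

```bash
python3 - <<'E'
from h import *
d=shot("wrist","w6");crop(d,"w6c",200,140,360,250,5)
s,p,Rm=st();print(s["time"],p,np.round(s["ft_force"],1),s["grip_width"])
for t in ([0.5201,.3138,.0667],):
    print("to target mm",1e3*Rm.T@(np.array(t)-p))
E
```

```text
10.45 [0.52202076 0.3138367  0.11840565] [ 0.6 -0.6 -2.3] 0.12561008307990568
to target mm [ 0.15671306 51.70304525  1.98370623]
```

View pics/w6c.png

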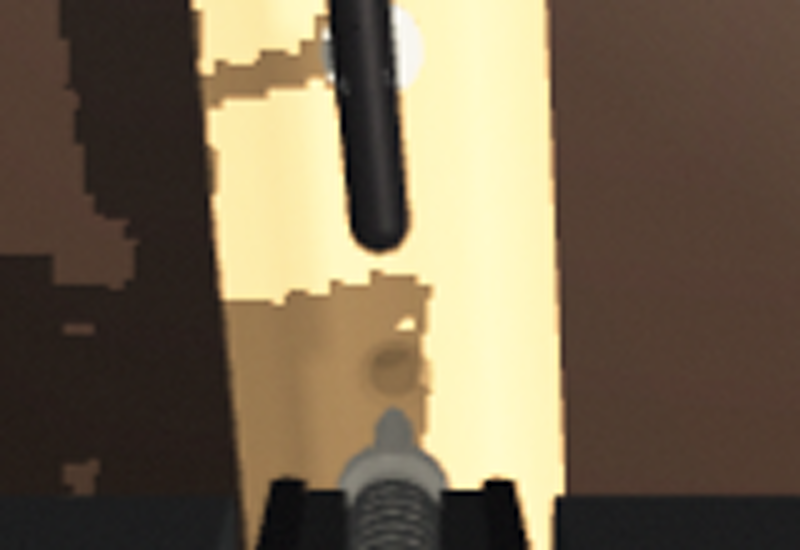

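Request:
{"op": "drive_tool", "data": {
  "increments": "0.1 0 2 0 255;0 8 0 0 255;0 0 0 0 255;0 0 0 0 255"
}}

```text
time: 10.95
position: [0.5194, 0.3134, 0.1093]
tool_rot: [-1.149, -1.298, 1.299]
ft_force: [-0.4, 0.6, -0.3]
grip_width: 0.124
```

```bash
python3 - <<'E'
from h import *
d=shot("wrist","w7");crop(d,"w7c",240,180,320,250,8)
s,p,Rm=st();print(s["time"],p,np.round(s["ft_force"],1),s["grip_width"],Rm[:,1])
for t in ([0.5201,.3138,.0667],):
    print("to target mm",1e3*Rm.T@(np.array(t)-p))
E
```

```text
11.0 [0.51954304 0.31342736 0.10942285] [-0.1 -0.8  0.5] 0.12387442217086751 [ 1.72392051e-05 -4.64314860e-05 -9.99999999e-01]
to target mm [ 0.30431675 42.72283725 -0.59759851]
```

View pics/w7c.png

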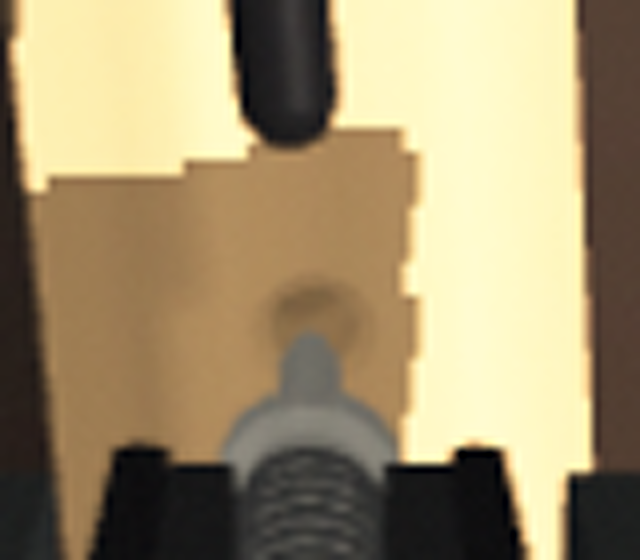

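Request:
{"op": "drive_tool", "data": {
  "increments": "0.4 0 -0.5 0 255;0 5 0 0 255;0 5 0 0 255;0 4 0 0 255;0 0 0 0 255"
}}

```text
time: 11.62
position: [0.5196, 0.3137, 0.0948]
tool_rot: [-1.149, -1.297, 1.299]
ft_force: [0.5, 0.1, -1.4]
grip_width: 0.12
```

```bash
python3 - <<'E'
from h import *
d=shot("wrist","w8");crop(d,"w8c",240,180,320,250,8)
s,p,Rm=st();print(s["time"],p,np.round(s["ft_force"],1),s["grip_width"],Rm[:,1])
for t in ([0.5201,.3138,.0667],):
    print("to target mm",1e3*Rm.T@(np.array(t)-p))
E
```

```text
11.675 [0.51981091 0.31381995 0.0951998 ] [-0.2 -0.1  0.4] 0.12607573935378247 [-3.67408675e-04 -2.71241055e-04 -9.99999896e-01]
to target mm [-0.04850841 28.49969969 -0.29586436]
```

View pics/w8c.png

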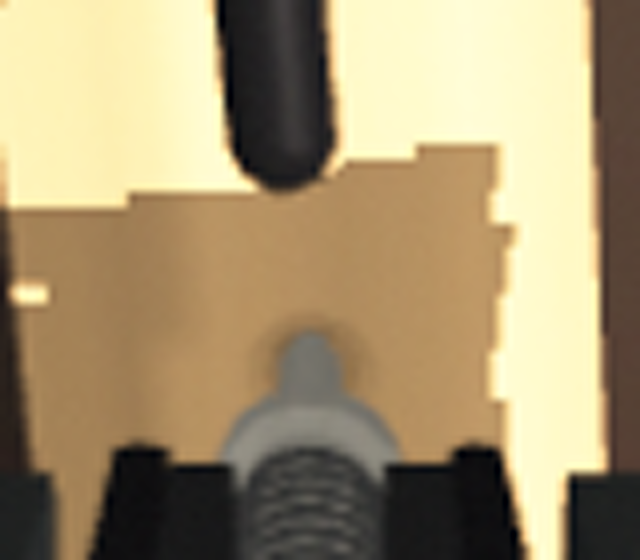

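Request:
{"op": "drive_tool", "data": {
  "increments": "0 6 -0.2 0 255;0 8 0 0 255;0 8 0 0 255;0 4 0 0 255;0 1.5 0 0 255;0 0 0 0 255"
}}

```text
time: 12.42
position: [0.5202, 0.314, 0.068]
tool_rot: [-1.149, -1.298, 1.298]
ft_force: [-0.4, -0.6, -0.6]
grip_width: 0.125
```

```bash
python3 - <<'E'
from h import *
d=shot("wrist","w9")
s,p,Rm=st();print(s["time"],p,np.round(s["ft_force"],1),s["grip_width"],Rm[:,1])
for t in ([0.5201,.3138,.0667],):
    print("to target mm",1e3*Rm.T@(np.array(t)-p))
E
```

```text
12.475 [0.5203292  0.31402664 0.06817927] [ 1.3  0.1 -1.1] 0.12056202710099388 [ 3.71791155e-04  2.85771473e-04 -9.99999890e-01]
to target mm [-0.19748779  1.47912158  0.2556189 ]
```

View pics/w9.png

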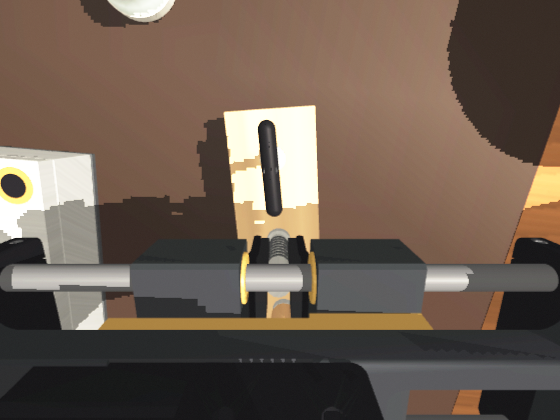

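Request:
{"op": "drive_tool", "data": {
  "increments": "0 1.5 0 0 255;0 0 0 0 100;0 0 0 0 100;0 0 0 0 100;0 -15 0 0 100;0 -30 0 0 100;0 -35 0 0 100;0 -35 0 10 100;0 -15 0 10 100;0 0 0 10 60;0 0 0 10 60;0 0 0 10 60;0 0 0 10 60;0 0 0 10 60;0 0 0 10 60;0 0 0 10 60;0 0 0 0 60"
}}

```text
time: 14.6
position: [0.5203, 0.3141, 0.1975]
tool_rot: [-1.568, -0.098, 0.096]
ft_force: [-0.1, 0.5, 0.7]
grip_width: 0.766
```

```bash
python3 - <<'E'
from h import *
t=shot("top");crop(t,"t9",130,150,330,260,4)
s,p,Rm=st();print(s["time"],p,np.round(s["ft_force"],1),s["grip_width"],Rm.round(3).tolist())
sc=shot("scene");crop(sc,"s9",370,140,450,240,6)
E
```

```text
14.65 [0.52029209 0.31409971 0.19739078] [-0.5 -0.6 -0.5] 0.7626919916629753 [[0.992, 0.001, -0.125], [0.125, 0.001, 0.992], [0.001, -1.0, 0.001]]
```

View pics/s9.png

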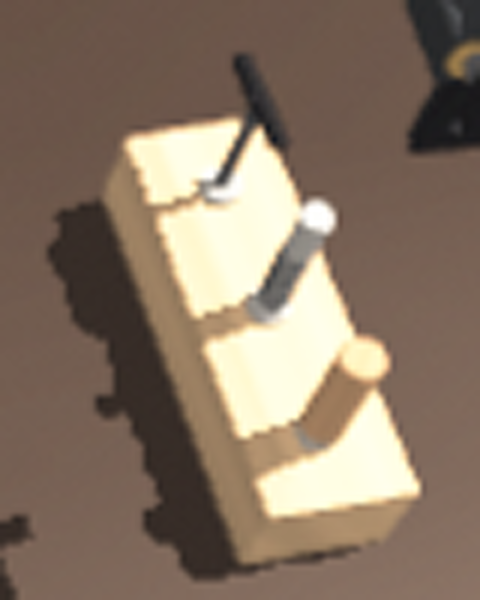

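The stylus stands in its hole again, with its collar on the block top. Next is the holder.

Request:
{"op": "drive_tool", "data": {
  "increments": "-4 0 -26 0 60;-8 0 -55 0 60;-8 0 -55 0 60;-8 0 -55 0 60;-8 0 -55 0 60;-8 0 -55 0 60;-8 0 -55 0 60;-8 0 -55 0 60;-8 0 -55 0 60;-8 0 -55 0 60;-8 0 -55 0 60;-5 20 -37 0 60;-3 15 -10 0 60;0 0 0 0 60;0 0 0 0 60"
}}

```text
time: 16.58
position: [0.505, -0.3142, 0.1618]
tool_rot: [-1.567, -0.098, 0.097]
ft_force: [0.4, 0.4, -0.1]
grip_width: 0.764
```

```bash
python3 - <<'E'
from h import *
s,p,Rm=st();print(s["time"],p,np.round(s["ft_force"],1),s["grip_width"],Rm.round(3).tolist())
d=shot("wrist","w10")
E
```

```text
16.575 [ 0.50495371 -0.31419275  0.16181598] [ 0.4  0.4 -0.1] 0.7642608990716053 [[0.992, 0.001, -0.123], [0.123, 0.001, 0.992], [0.001, -1.0, 0.001]]
```

View pics/w10.png

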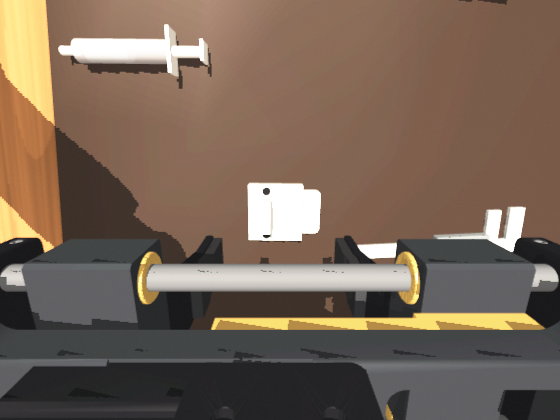

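```bash
python3 - <<'E'
from h import *
d=shot("wrist");crop(d,"w10c",235,170,335,250,7)
E
```

```text
(no output)
```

View pics/w10c.png

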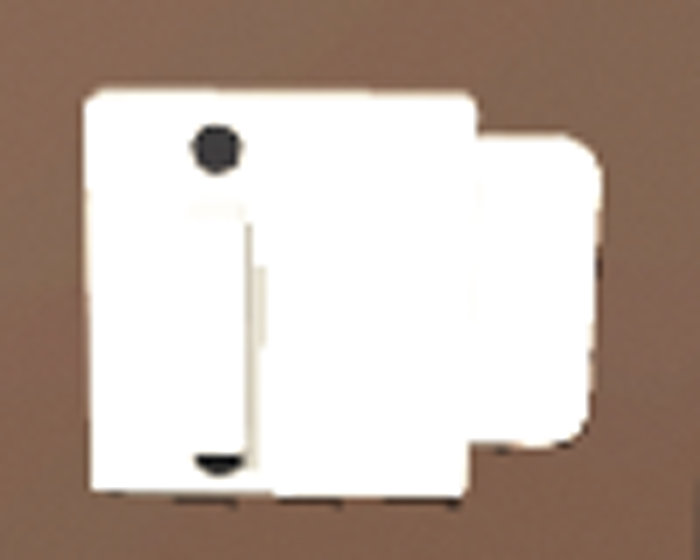

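```bash
python3 - <<'E'
from h import *
s,p,Rm=st();d=shot("wrist")
f=lambda a,b,z:onz(d,235+a/7,170+b/7,z)[:2]
TL,TR,BL,BR=f(84,90,.012),f(476,92,.012),f(92,491,.012),f(467,497,.012)
t1,t2=f(600,135,.005),f(590,447,.005)
h1=f(216,148,.012)
print(TL,TR,BL,BR,t1,t2,h1)
an=lambda v:np.degrees(np.arctan2(v[1],v[0]))
print(an(TR-TL),an(BR-BL),an(TL-BL)-90,an(TR-BR)-90,an(t1-t2)-90)
print([np.linalg.norm(x) for x in (TR-TL,BR-BL,TL-BL,TR-BR,t1-t2)])
c=(TL+TR+BL+BR)/4;print("c",c)
# rib top edge corners z=.032: right edge x (247) top 215 bottom 462 ; 
r=f(247,215,.032),f(245,455,.032);print("rib right edge",r)
for yaw in (7,8): 
    e=np.array([np.cos(np.radians(yaw)),np.sin(np.radians(yaw))]);print("rib",c-.01*e)
E
```

```text
[ 0.46910401 -0.30425043] [ 0.52903492 -0.29705502] [ 0.47678628 -0.36968098] [ 0.53733709 -0.36315586] [ 0.55028831 -0.30261276] [ 0.55714202 -0.35457441] [ 0.49030183 -0.31077177]
6.846259086520791 6.150617766857163 6.696499861013308 7.1587853508837185 7.513899591694624
[np.float64(0.0603613085837818), np.float64(0.060901379007777756), np.float64(0.0658799990194438), np.float64(0.06662016461373463), np.float64(0.052411697485023404)]
c [ 0.50306557 -0.33353557]
rib right edge (array([ 0.4962523, -0.3159081]), array([ 0.50034132, -0.35301819]))
rib [ 0.49314011 -0.33475426]
rib [ 0.49316289 -0.3349273 ]
```

Request:
{"op": "drive_tool", "data": {
  "increments": "-14.2 20 -19.2 0 100;0 35 0 0 100;0 35 0 0 100;0 25 0 0 100;0 0 0 0 100;0 0 0 0 100"
}}

```text
time: 17.48
position: [0.4937, -0.3366, 0.0478]
tool_rot: [-1.57, -0.098, 0.095]
ft_force: [0.2, 0.6, 0.3]
grip_width: 0.608
```

```bash
python3 - <<'E'
from h import *
s,p,Rm=st();print(s["time"],p,np.round(s["ft_force"],1),s["grip_width"],Rm.round(3).tolist())
d=shot("wrist","w11")
print(1e3*Rm.T@(np.array([.4933,-.335,.0135])-p))
c=np.array([.4933,-.335]);y=np.array([-.12,.993])
for a in(-.018,.018): print(proj(d,[*(c+a*y),.032]))
E
```

```text
17.475 [ 0.49373687 -0.33657452  0.04780091] [0.2 0.6 0.3] 0.6084276123457736 [[0.993, 0.002, -0.122], [0.122, -0.001, 0.993], [0.002, -1.0, -0.001]]
[-0.29994863 34.29887268  1.64917151]
[279.80120127 264.53359391]
[280.03677626 212.36137836]
```

View pics/w11.png

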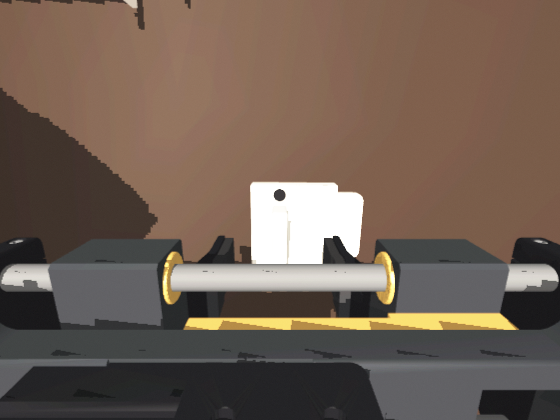

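Request:
{"op": "drive_tool", "data": {
  "increments": "0 14 1.5 0 100;0 14 0 0 100;0 5.5 0 0 100;0 0 0 0 100;0 0 0 0 100",
  "squeeze": 50
}}

```text
time: 18.15
position: [0.4924, -0.335, 0.0126]
tool_rot: [-1.569, -0.095, 0.096]
ft_force: [0.7, -0.6, -0.7]
grip_width: 0.606
```

```bash
python3 - <<'E'
from h import *
s,p,Rm=st();print(s["time"],p,np.round(s["ft_force"],1),s["grip_width"])
d=shot("wrist","w12")
E
```

```text
18.15 [ 0.49242481 -0.33500367  0.0126348 ] [ 0.7 -0.6 -0.7] 0.6062540583591539
```

View pics/w12.png

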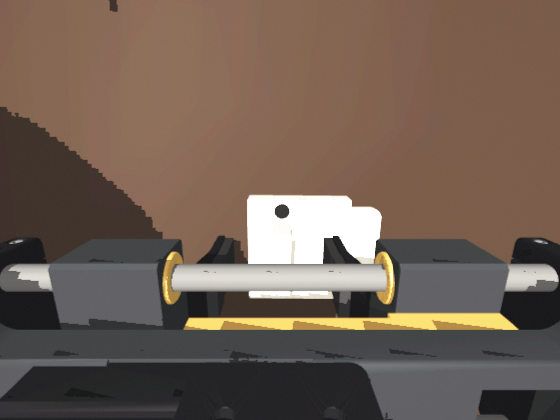

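Request:
{"op": "drive_tool", "data": {
  "increments": "0.8 -1.2 0 0 100;0 0 0 0 200;0 0 0 0 255;0 0 0 0 255;0 0 0 0 255;0 0 0 0 255;0 0 0 0 255",
  "squeeze": 50
}}

```text
time: 19.08
position: [0.4934, -0.3348, 0.0142]
tool_rot: [-1.569, -0.096, 0.096]
ft_force: [-0.2, 0.9, 0.1]
grip_width: 0.108
```

```bash
python3 - <<'E'
from h import *
for i in range(3):
    d=shot("wrist","w13");s,p,Rm=st();print(s["time"],p,np.round(s["ft_force"],1),s["grip_width"],R.from_matrix(Rm).as_rotvec())
E
```

```text
19.125 [ 0.49341852 -0.33479841  0.01415154] [0.2 0.2 0.6] 0.11272923688129466 [-1.56865568 -0.09577018  0.0955269 ]
19.175 [ 0.49342709 -0.33478826  0.01413235] [-0.9  0.4 -0.4] 0.10976147953345408 [-1.56863523 -0.09579723  0.09554303]
19.225 [ 0.49340497 -0.33482728  0.01416703] [0.3 0.8 0. ] 0.11007161672944314 [-1.5686633  -0.0957548   0.09546977]
```

View pics/w13.png

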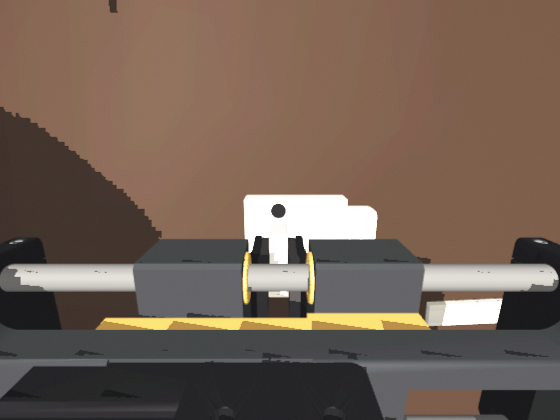

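Request:
{"op": "drive_tool", "data": {
  "increments": "0 -12 0 0 255;0 -30 0 0 255;0 -35 0 0 255;0 -33 0 2.5 255;0 0 0 2.4 255;5 0 23 0 255;9 0 40 0 255;11 0 50 0 255;11 0 50 0 255;11 0 50 0 255;11 0 50 0 255;11 0 50 0 255;11 0 50 0 255;9 0 40 0 255;5.2 0 27.2 0 255;0 0 0 0 255;0 0 0 0 255;0 0 0 0 255"
}}

```text
time: 21.48
position: [0.5719, 0.0966, 0.1244]
tool_rot: [-1.571, -0.026, 0.026]
ft_force: [-0.5, 0.5, -1.7]
grip_width: 0.107
```

```bash
python3 - <<'E'
from h import *
d=shot("wrist","w14")
s,p,Rm=st();print(s["time"],p,np.round(s["ft_force"],1),s["grip_width"],Rm.round(4).tolist())
print(1e3*Rm.T@(np.array([.5718,.0986,.0702])-p))
E
```

```text
21.525 [0.57189339 0.09683751 0.12437933] [ 0.  -0.9 -1.1] 0.1063500716611642 [[0.9994, 0.0002, -0.0337], [0.0337, -0.0001, 0.9994], [0.0002, -1.0, -0.0001]]
[-4.23027385e-02  5.41790959e+01  1.77156692e+00]
```

View pics/w14.png

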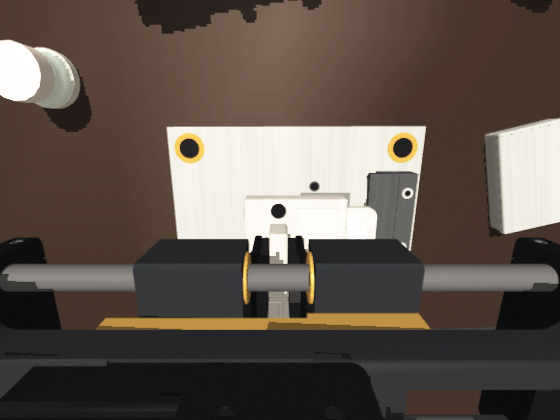

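```bash
python3 - <<'E'
from h import *
d=shot("wrist");crop(d,"w14c",150,110,450,260,2.6)
im=d["img"];hsv=cv2.cvtColor(im,cv2.COLOR_RGB2HSV)
m=((hsv[...,0]>8)&(hsv[...,0]<28)&(hsv[...,1]>150)&(hsv[...,2]>150)).astype(np.uint8);m[180:]=0
c,_=cv2.findContours(m,cv2.RETR_EXTERNAL,cv2.CHAIN_APPROX_NONE);P=[]
for k in c:
    if cv2.contourArea(k)>100:
        (u,v),r=cv2.minEnclosingCircle(k);P.append(onz(d,u,v,.056));print(u,v,r,P[-1])
P=sorted(P,key=lambda q:q[0]);v=P[1]-P[0];L=np.linalg.norm(v);a=np.arctan2(v[1],v[0]);print(L,np.degrees(a))
e=v[:2]/L;n=np.array([-e[1],e[0]]);mid=(P[0]+P[1])[:2]/2
cen=mid-n*.1075;print("mould",cen,"hole",cen+.015*e+.052*n,"seat",cen+.055*e+.052*n)
E
```

```text
189.0 148.0 14.866168975830078 [0.49984721 0.15050801 0.056     ]
401.69512939453125 147.30487060546875 14.845325469970703 [0.66379127 0.1566357  0.056     ]
0.16405853913044985 2.140532163499958
mould [0.58583443 0.04614687] hole [0.59888173 0.09867084] seat [0.63885382 0.10016487]
```

View pics/w14c.png

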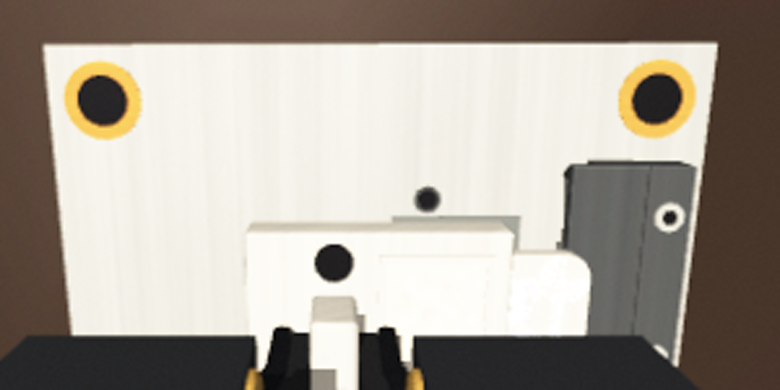

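Request:
{"op": "drive_tool", "data": {
  "increments": "0 15 1.4 -0.2 255;0 20 0 0 255;0 14 0 0 255;0 0 0 0 255;0 0 0 0 255"
}}

```text
time: 22.2
position: [0.5722, 0.0998, 0.0753]
tool_rot: [-1.571, -0.031, 0.031]
ft_force: [-0.6, -0.0, -1.9]
grip_width: 0.111
```

```bash
python3 - <<'E'
from h import *
d=shot("wrist","w15");crop(d,"w15c",150,110,450,260,2.6)
for i in range(3):
    shot("wrist");s,p,Rm=st();print(s["time"],p,np.round(s["ft_force"],1),s["grip_width"])
print(1e3*Rm.T@(np.array([.5714,.0981,.0702])-p),Rm.round(4).tolist())
E
```

```text
22.3 [0.57250145 0.09993869 0.0758337 ] [ 0.4  0.5 -2.2] 0.10704063745111791
22.35 [0.57246981 0.09999819 0.07587387] [-0.1  0.1 -1.1] 0.10958868907276213
22.4 [0.57238494 0.10002477 0.07584541] [-0.1  0.2 -1.8] 0.11206180879087116
[-1.06770972  5.64314757 -1.88689114] [[0.9992, 0.0012, -0.0397], [0.0397, 0.0005, 0.9992], [0.0013, -1.0, 0.0005]]
```

View pics/w15c.png

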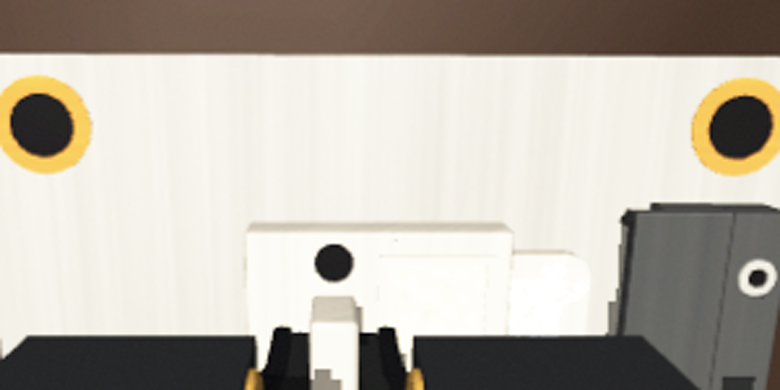

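Request:
{"op": "drive_tool", "data": {
  "increments": "0 2 -1.6 0 255;0 2 0 0 255;0 1 0 0 255;0 0.5 0 0 255;0 0 0 0 255;0 0 0 0 255"
}}

```text
time: 23.15
position: [0.5718, 0.0983, 0.0701]
tool_rot: [-1.57, -0.031, 0.031]
ft_force: [-4.3, 0.0, 5.4]
grip_width: 0.114
```

```bash
python3 - <<'E'
from h import *
for i in range(4):
    shot("wrist");s,p,Rm=st();print(s["time"],p,np.round(s["ft_force"],1),np.round(s["torque"],2),s["grip_width"])
print(1e3*Rm.T@(np.array([.5714,.0981,.0702])-p),Rm.round(4).tolist())
E
```

```text
23.2 [0.57179765 0.09825543 0.07011633] [-4.1 -0.4  5.3] [-0.21  0.76  0.04] 0.10869234870559122
23.25 [0.57176545 0.09829189 0.07011692] [-3.1 -0.6  5.6] [-0.24  0.78 -0.02] 0.11458905097438364
23.3 [0.57175793 0.09826747 0.07010998] [-3.5  0.2  4.7] [-0.3   0.78  0.01] 0.10951026127361345
23.35 [0.57178327 0.0983011  0.07012399] [-3.6 -0.6  5.7] [-0.27  0.76 -0.04] 0.10958686346897241
[-0.39097771 -0.07594647 -0.18569418] [[0.9992, -0.0003, -0.0397], [0.0397, 0.0003, 0.9992], [-0.0003, -1.0, 0.0003]]
```

Request:
{"op": "drive_tool", "data": {
  "increments": "3 -0.3 0 0 255;3 0 0 0 255;3 0 0 0 255;3 0 0 0 255;0 0 0 0 255;0 0 0 0 255"
}}

```text
time: 24.1
position: [0.5845, 0.0989, 0.0701]
tool_rot: [-1.57, -0.032, 0.03]
ft_force: [-2.1, 0.7, 3.3]
grip_width: 0.106
```

```bash
python3 - <<'E'
from h import *
d=shot("wrist","w16");crop(d,"w16c",150,110,450,260,2.6)
for i in range(3):
    shot("wrist");s,p,Rm=st();print(s["time"],p,np.round(s["ft_force"],1),np.round(s["torque"],2),s["grip_width"])
print(1e3*Rm.T@(np.array([.5994,.0991,.0702])-p),Rm.round(4).tolist())
E
```

```text
24.2 [0.5845131  0.09893541 0.07012779] [-0.1  1.3  2.6] [-0.02  0.14 -0.01] 0.10702871649668991
24.25 [0.58449916 0.09892994 0.07012375] [0.1 1.1 2.2] [-0.03  0.05  0.05] 0.11157927168964121
24.3 [0.58452112 0.09890589 0.07012364] [0.6 0.7 2.5] [ 0.03 -0.    0.04] 0.11041909158204241
[14.87494316 -0.05443613 -0.39716481] [[0.9992, 0.0015, -0.0397], [0.0397, 0.0002, 0.9992], [0.0015, -1.0, 0.0002]]
```

View pics/w16c.png

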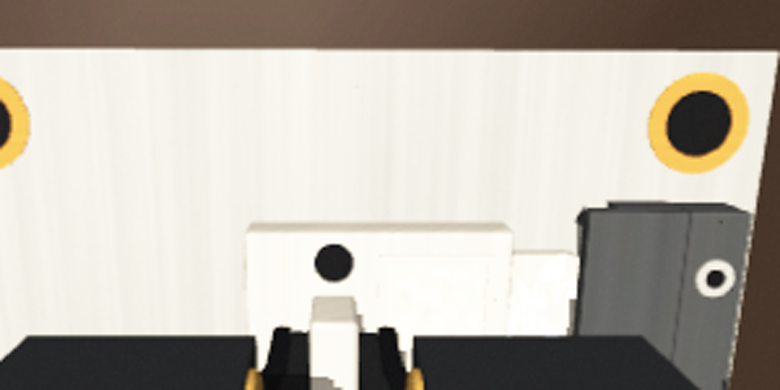

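Request:
{"op": "drive_tool", "data": {
  "increments": "2.5 0 -0.2 0 255;2.5 0 0 0 255;2.5 0 0 0 255;0 0 0 0 255;0 0 0 0 255",
  "squeeze": 60
}}

```text
time: 24.92
position: [0.5908, 0.0989, 0.0701]
tool_rot: [-1.57, -0.03, 0.032]
ft_force: [-3.4, 0.3, 6.3]
grip_width: 0.11
```

```bash
python3 - <<'E'
from h import *
d=shot("wrist","w17");crop(d,"w17c",150,110,450,260,2.6)
for i in range(3):
    shot("wrist");s,p,Rm=st();print(s["time"],p,np.round(s["ft_force"],1),np.round(s["torque"],2),s["grip_width"])
print(1e3*Rm.T@(np.array([.5994,.0991,.0702])-p),Rm.round(4).tolist())
E
```

```text
25.025 [0.5908033  0.09885554 0.07010407] [-3.4 -0.3  6.6] [-0.09  0.72 -0.  ] 0.10943014271362016
25.075 [0.59083524 0.09887787 0.07013742] [-3.7  1.   6. ] [-0.07  0.67 -0.01] 0.1081799778424502
25.125 [0.59083973 0.09885166 0.0701434 ] [-2.7 -0.1  5.9] [-0.09  0.73  0.09] 0.1083626930493766
[ 8.56329619 -0.06749911 -0.09210055] [[0.9992, -0.0013, -0.0397], [0.0397, 0.0002, 0.9992], [-0.0013, -1.0, 0.0002]]
```

View pics/w17c.png

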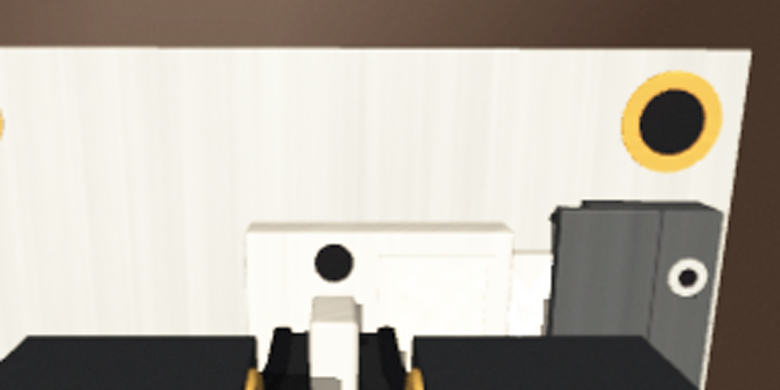

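Request:
{"op": "drive_tool", "data": {
  "increments": "2 0 0 0 255;2 0 0 0 255;2 0 0 0 255;0 0 0 0 255;0 0 0 0 255"
}}

```text
time: 25.75
position: [0.5949, 0.0989, 0.0701]
tool_rot: [-1.57, -0.027, 0.036]
ft_force: [-8.5, -0.9, 10.2]
grip_width: 0.105
```

```bash
python3 - <<'E'
from h import *
d=shot("wrist","w18");crop(d,"w18c",150,110,450,260,2.6)
for i in range(3):
    shot("wrist");s,p,Rm=st();print(s["time"],p,np.round(s["ft_force"],1),np.round(s["torque"],2),s["grip_width"])
print(1e3*Rm.T@(np.array([.5994,.0991,.0702])-p),Rm.round(4).tolist())
E
```

```text
25.85 [0.59488157 0.0989616  0.07013387] [-8.9 -0.3 10.8] [-0.18  1.87 -0.04] 0.11186552747486686
25.9 [0.59484171 0.09898953 0.07010545] [-9.3 -0.1 11. ] [-0.17  1.84  0.03] 0.11131483256473754
25.95 [0.59481502 0.09895281 0.07008421] [-10.4  -0.2  10.7] [-0.18  1.88  0.02] 0.1060405627444609
[ 4.58646364 -0.14234042 -0.03470353] [[0.9992, -0.0058, -0.0397], [0.0397, 0.0003, 0.9992], [-0.0058, -1.0, 0.0005]]
```

View pics/w18c.png

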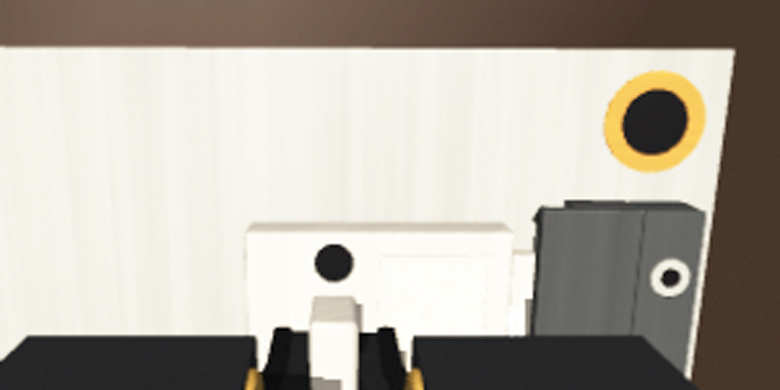

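Request:
{"op": "drive_tool", "data": {
  "increments": "2 -0.3 0 0 255;2 0 0 0 255;2 0 0 0 255;0 0 0 0 255;0 0 0 0 255"
}}

```text
time: 26.58
position: [0.5985, 0.0991, 0.0701]
tool_rot: [-1.57, -0.023, 0.04]
ft_force: [-15.1, -1.1, 15.2]
grip_width: 0.111
```

```bash
python3 - <<'E'
from h import *
d=shot("wrist","w19");crop(d,"w19c",150,110,450,260,2.6)
for i in range(3):
    shot("wrist");s,p,Rm=st();print(s["time"],p,np.round(s["ft_force"],1),np.round(s["torque"],2),s["grip_width"])
print(1e3*Rm.T@(np.array([.5994,.0991,.0702])-p),Rm.round(4).tolist())
E
```

```text
26.675 [0.59844864 0.09914028 0.07011954] [-15.2  -1.3  14. ] [-0.27  3.07  0.02] 0.10906461327795657
26.725 [0.59847607 0.09908609 0.07012813] [-15.2  -0.4  15.2] [-0.31  3.08  0.04] 0.1104073660469742
26.775 [0.59841748 0.09910986 0.07007692] [-15.3  -0.3  15.5] [-0.26  3.15  0.01] 0.11003538664833172
[ 0.97992855 -0.13399248 -0.04877768] [[0.9991, -0.0111, -0.0397], [0.0397, 0.0003, 0.9992], [-0.0111, -0.9999, 0.0007]]
```

View pics/w19c.png

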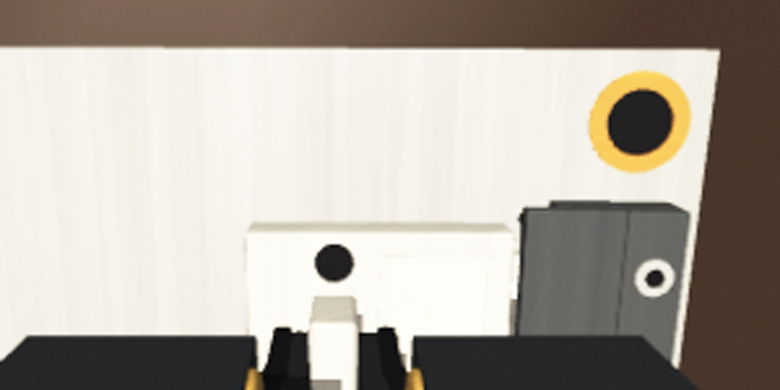

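Request:
{"op": "drive_tool", "data": {
  "increments": "0 -0.4 0 0 255;0.7 -0.4 0 0 255;0.7 0 0 0 255;0.6 0 0 0 255;0 0 0 0 255;0 0 0 0 255"
}}

```text
time: 27.52
position: [0.5998, 0.0991, 0.0702]
tool_rot: [-1.57, -0.021, 0.041]
ft_force: [-15.5, -0.3, 11.7]
grip_width: 0.109
```

```bash
python3 - <<'E'
from h import *
d=shot("wrist","w20");crop(d,"w20c",290,180,390,240,7)
for i in range(3):
    shot("wrist");s,p,Rm=st();print(s["time"],p,np.round(s["ft_force"],1),np.round(s["torque"],2),s["grip_width"])
print(1e3*Rm.T@(np.array([.5994,.0991,.0702])-p),Rm.round(4).tolist())
E
```

```text
27.625 [0.59975429 0.09915313 0.07013408] [-14.2  -0.5  11.6] [-0.24  3.11 -0.01] 0.10762130640645494
27.675 [0.59977053 0.09914973 0.07016679] [-15.3  -0.8  11.9] [-0.19  3.02  0.03] 0.10897768955760713
27.725 [0.59979399 0.09917425 0.07016912] [-15.   -0.5  12.9] [-0.29  3.1   0.04] 0.10687875780780796
[-0.39698439 -0.02599217 -0.05848837] [[0.9991, -0.0124, -0.0398], [0.0398, -0.0, 0.9992], [-0.0124, -0.9999, 0.0004]]
```

View pics/w20c.png

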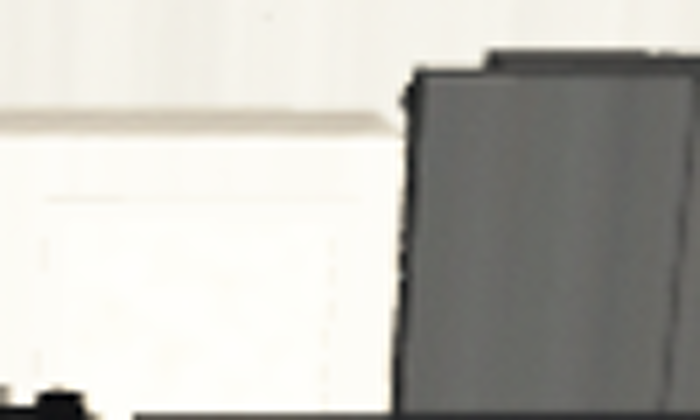

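Request:
{"op": "drive_tool", "data": {
  "increments": "0.7 -0.2 0 0 255;0.7 -0.2 0 0 255;0.6 0 0 0 255;0 0 0 0 255;0 0 0 0 255"
}}

```text
time: 28.35
position: [0.6004, 0.0992, 0.0702]
tool_rot: [-1.57, -0.019, 0.043]
ft_force: [-17.2, -0.2, 13.6]
grip_width: 0.114
```

```bash
python3 - <<'E'
from h import *
d=shot("wrist","w21");crop(d,"w21c",290,180,390,240,7)
for i in range(3):
    shot("wrist");s,p,Rm=st();print(s["time"],p,np.round(s["ft_force"],1),np.round(s["torque"],2),s["grip_width"])
print(Rm.round(4).tolist())
E
```

```text
28.45 [0.60042115 0.09921226 0.07021692] [-18.7  -0.5  12.5] [-0.26  3.69  0.  ] 0.11163468119531181
28.5 [0.60042054 0.09922788 0.07019615] [-17.5  -0.3  13.4] [-0.25  3.71  0.02] 0.11281795767584761
28.55 [0.60041148 0.0992157  0.07022518] [-17.3  -0.6  12.1] [-0.3   3.65 -0.05] 0.10983343187222779
[[0.9991, -0.0154, -0.0398], [0.0398, -0.0001, 0.9992], [-0.0154, -0.9999, 0.0006]]
```

View pics/w21c.png

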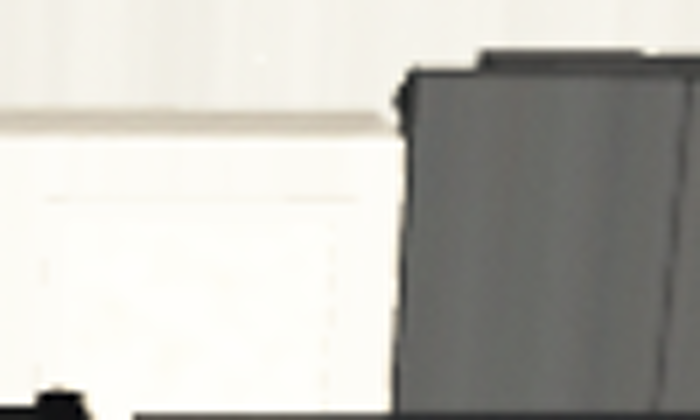

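Request:
{"op": "drive_tool", "data": {
  "increments": "1 0 0 0 255;1 0 0 0 255;0 0 0 0 255;0 0 0 0 255"
}}

```text
time: 29.05
position: [0.6004, 0.0993, 0.0702]
tool_rot: [-1.57, -0.016, 0.047]
ft_force: [-24.4, -0.9, 18.5]
grip_width: 0.105
```

```bash
python3 - <<'E'
from h import *
d=shot("wrist","w22");crop(d,"w22c",290,180,390,240,7)
X=[]
for i in range(4):
    shot("wrist");s,p,Rm=st();print(s["time"],p,np.round(s["ft_force"],1),np.round(s["torque"],2),s["grip_width"])
print(Rm.round(4).tolist())
E
```

```text
29.15 [0.6004482  0.09924814 0.07018158] [-22.7  -1.5  17.9] [-0.33  4.81 -0.01] 0.10703693257603689
29.2 [0.60045197 0.09927888 0.07018439] [-23.7  -0.1  17.1] [-0.32  4.8  -0.01] 0.1065115856059577
29.25 [0.60045235 0.09928493 0.07017651] [-22.8  -0.7  17.9] [-0.3   4.87 -0.01] 0.10959865994951955
29.3 [0.60042927 0.09928002 0.07016757] [-22.8  -1.7  17.4] [-0.35  4.82 -0.05] 0.10635463617941403
[[0.999, -0.0199, -0.0398], [0.0398, 0.0002, 0.9992], [-0.0198, -0.9998, 0.0009]]
```

View pics/w22c.png

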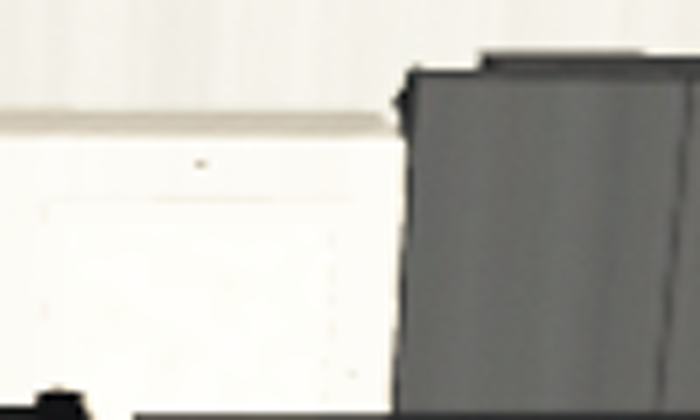

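Request:
{"op": "drive_tool", "data": {
  "increments": "0 -0.3 0 0.15 255;0 0 0 0 255;0 0 0 0 255;0 0 0 0 255;0 0 0 0 255;0 0 0 0 255"
}}

```text
time: 30.05
position: [0.6005, 0.0992, 0.0702]
tool_rot: [-1.57, -0.014, 0.045]
ft_force: [-22.9, -1.1, 16.3]
grip_width: 0.108
```

```bash
python3 - <<'E'
from h import *
d=shot("wrist","w23");crop(d,"w23c",290,180,390,240,7)
for i in range(3):
    shot("top");s,p,Rm=st();print(s["time"],p,np.round(s["ft_force"],1),np.round(s["torque"],2),s["grip_width"])
print(Rm.round(4).tolist())
shot("scene","s23");t=shot("top","t23")
E
```

```text
30.15 [0.60043594 0.09927472 0.07019304] [-22.9  -1.   17.2] [-0.26  4.66  0.01] 0.10517186258256961
30.2 [0.60043167 0.09929247 0.0702211 ] [-23.4  -1.   16.2] [-0.29  4.67  0.06] 0.11115323043075998
30.25 [0.60044202 0.09928883 0.0702046 ] [-23.1  -1.4  16.1] [-0.29  4.67  0.04] 0.11182483545187913
[[0.9991, -0.0198, -0.0374], [0.0374, -0.0001, 0.9993], [-0.0198, -0.9998, 0.0007]]
```

View pics/w23c.png

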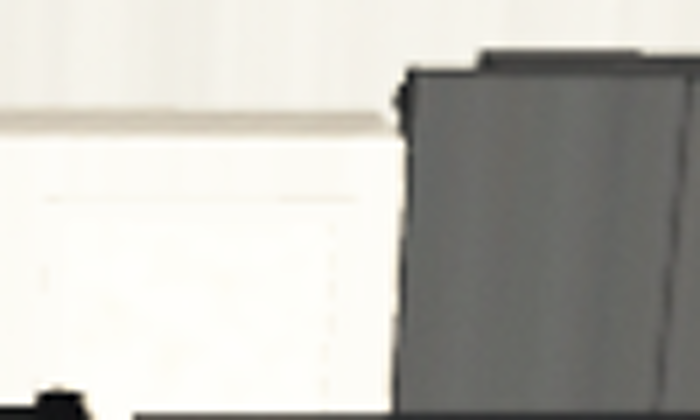

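View pics/s23.png

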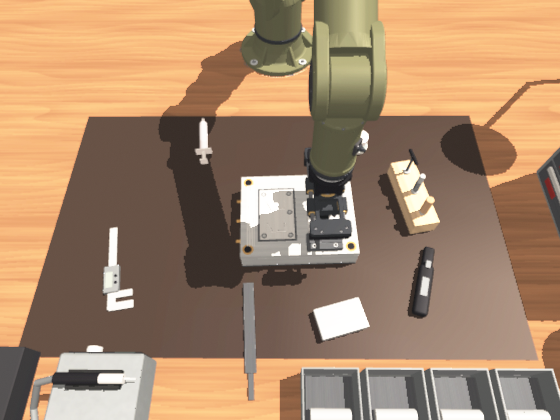

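View pics/t23.png

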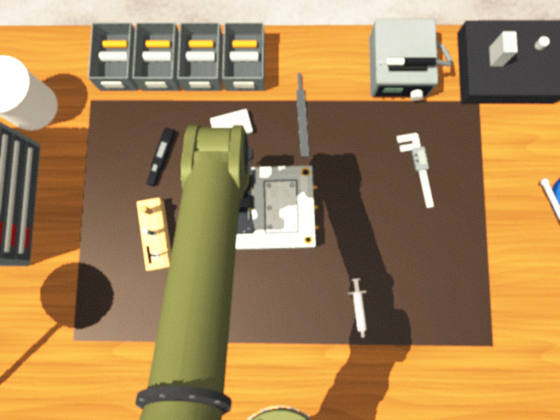

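The wrist view shows the shoulder against the lip along its whole visible length, with no tongue showing (crop columns 395–405). The TCP no longer advances under extra push, and the push holds steady. The scene and top views show the other things where they were, so I'm handing in.

```bash
python3 - <<'E'
from h import *
workorder.close_job()
s,p,Rm=st();print(s["time"],p,np.round(s["ft_force"],1),s["grip_width"])
E
```

```text
the job is handed in; nothing more can be done
the job is handed in; nothing more can be done
```

The job is done and handed in at about 30.4 s, with the arm still holding the label holder pressed home.

- **Stylus and button:** I pressed the reset button until the force rose sharply, about 8 N with the tip 9.5 mm below the face, then 0.6 mm further. I stood the stylus back in its middle bore. The scene picture shows it upright with its collar on the block.
- **Label holder:** I gripped it by the rib, laid it on the face over the counter and slid it in against the springs. It stopped at TCP x = 0.6004: a further 2 mm of commanded push gave no travel, and the force rose from 17 N to 23 N. The last wrist picture shows the shoulder against the lip, and the hold was steady at about 23 N forward with a 60 N grip.

**Disagreements and what I could not check:**
- The stop lies about 1 mm past my camera estimates (0.599 to 0.600), within the calibration error.
- Under the push the tool tilted about 1.1°. The holder's own tilt was not measured. The TCP height stayed the same as when it was laid flat, so it appears to lie flat.
- A thin dark line remains along the lip's edge in the picture, which I took to be the lip's own edge.
- The plunger and button travels were not read directly.
- The scene and top pictures show the other things where they were, though the arm hides most of the paste jar in both.

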